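# Lift the till out of the stamp chest and hold it level

## Robot

A 7-joint arm with a two-finger parallel gripper is mounted at the origin on a cart in front of the work surface, level with it; the furniture and walls round the work are solid. World frame = base frame: x ahead of the robot, y to its left, z up, the work surface at z = 0. Lengths are in m, angles in degrees, forces in N, time in s.
With the tool pointing down it reaches from about 0.35 to 0.9 m from the base axis. Payload 7.2 kg.
Tool frame: the origin (TCP) lies midway between the tips of the shut fingers; the grasp point (between the pads) lies 19 mm behind it (r.pinch_z is the distance from the TCP to the grasp point, in m); y points along the fingers, x is the direction in which the jaws open and shut, and the axes are right-handed (so a half turn about y gives the same grasp; the last joint's range is limited). The gripper opens to 85 mm and grips with 20 to 120 N. Pads are 22 mm wide; open, the fingers measure 114 mm over their backs; the gripper's body (76 mm by 85 mm) begins 54 mm behind the grasp point. The pads swing forward as they close: fully open they stand 13 mm farther back than shut.
Start: joints at [-70.772, 23.554, -0.728, 91.456, 0.321, 64.991, -4.71], TCP at [0.246, 0.575, 0.231] pointing down, gripper open.
Joint ranges: [-169.25, 169.25], [-16.82, 113.86], [-84.01, 82.57], [7.8, 145.47], [-59.2, 239.2], [7.22, 106.19], [-163.78, 163.78]. Speed limits (degrees/s): [136.94, 136.94, 172.46, 172.46, 180, 180, 180].

## Interface

Orientations are given as [roll, pitch, yaw] about the fixed x, y, z axes, in that order (R = Rz(yaw) Ry(pitch) Rx(roll)).
In Python, from rig import readout, imaging, r gives the robot as it stands.
- The arm moves only by the tool arm_command, never from a script. Its argument "motion" is a list of rows, each a list of 3 entries, a list of its own where there are three numbers: the closure, from 0 (fully open) to 1 (shut), then the shift along the tool's x, y, z in m, then the turn, a rotation vector about the tool's x, y, z in rad. In form: [[fingers, [tx, ty, tz], [rx, ry, rz]], ...]. A call has 1 to 10 rows; each row shifts and turns the commanded pose from where the row before left it, along the tool's axes as they then stand; what a row does not reach is not made up. A row lasts 1/8 s, in which the tool goes at most 62.5 mm and 10.7 degrees, less where a joint would pass 70% of its speed; a pose out of reach is approached as far as the arm can. A call is refused whole if a number of a shift passes 0.0625 or a number of a turn 0.188, either way. A call with a gripper value outside its range is refused whole. The fingers move at their own pace and stop on an object; "grip_force" is the grip in N (left out, the last holds). Time passes only in rows, so rows that do not move let the fingers close. It gives the time, the measured TCP pose, the force and the opening at its end, in the units of the state.
- readout.get_obs(): the state, without advancing time (a new reading comes with each control period).
- imaging.get_image(name): name is "side" or "top" or "wrist"; returns (picture, depth): 480x640x3 uint8, red, green, blue; 480x640 float32, m along the optical axis (not along the pixel's ray), 0 where there is no reading.
- imaging.camera_model(name): a dict with "K" (3x3 intrinsics, pixels), "R" (3x3) and "t" (3): a world point X has camera coordinates R X + t. Camera axes: x right, y down, z forward; pixel columns grow to the right and rows downward; lengths in m; the calibration is good to about 2 mm. A picture is of the moment at which its call begins: read the wrist's pose just before it. camera_model takes no time and is no camera call; for the wrist camera it gives the pose at the moment of the call.
- r.sign_off(): hands the job in, once; it reports no verdict.
The state is a dict: "clock": time; "joint_pos": joint angles; "joint_vel": joint speeds; "joint_efforts": joint torques, N m; "tcp_pos": TCP position; "tool_rot": TCP orientation; "ft_force": force on the tool from outside, world axes, zero at the start; "torque": the same for the moment, N m; "gripper_width": finger opening in m.
Only numpy, scipy, OpenCV 4.12 (cv2) and the standard library are available. Lean on these libraries where they do the work, as an engineer would, in place of code of your own. Each camera call takes 0.05 s, during which the arm holds its last target.

## Task

The stamps I need are at the bottom of the wooden stamp chest, under its lift-out till. Swing the half-open lid all the way back, then take the till by its handle, draw it straight up out of the chest with everything in it, and keep holding it still and level, at least ten centimetres above the rim of the chest, so that I can reach in underneath. Finish while still holding it up, and leave the other things on the table alone.

Things in the scene. Friction and masses are not known exactly. Their poses are not given: they have to be found in the camera images.
- chest: open-topped beech box, fixed to the table, 140 (x) x 190 (y) x 96 mm high outside, walls 7 mm, so 126 x 176 mm inside; origin at the centre of its underside on the table. Its own x points from the front to the hinged back. The lid is hinged on the top of the back wall. Ledges 40 mm above the table along the two short (y) walls carry the till; four block stamps lie below on the bottom.
- lid (a joint): angle of the chest's lid in rad: 0 closed, 1.57 upright, 1.83 fully back at its stop. Stiff hinge (0.28 N m of friction, about 2 N at the free edge): the lid stays where it is left. The lid is a board 144 mm from hinge to free edge, 194 mm wide, 10 mm thick; the hinge line lies in the chest's frame at x = +70, z = 96 mm, along y. It starts about half open (0.6 to 1.1), over the till.
- lid_edge (a point): middle of the lid's free edge on its inner (under) face, 144 mm from the hinge line; its z axis is square to the lid, pointing out of its outer (upper) face, its x axis points along the lid to the hinge. Here a finger lip 34 mm wide and 7 mm thick sticks out 6 mm from the edge
- till: loose lift-out wooden tray, 120 (x) x 170 (y) mm, outer walls 26 mm high, floor 4 mm, about 0.17 kg empty and 0.3 kg loaded; it sits in the chest with 3 mm of play all round, its underside 40 mm above the table, its axes along the chest's. Origin at the centre of its underside, z up. A handle board 12 mm thick stands along x down its middle, 52 mm high, with a hand slot through it and a grip bar on top; it parts the till into two open bays.
- till_grip (a point): centre of the till's grip bar, 43 mm above the till's underside: the bar is 108 mm long (x), 12 mm thick (y) and 18 mm high (its top 52 mm above the till's underside, 4 mm below the rim of the chest); axes as the till's. Take it across y from above; there is nothing higher than the things in the till (26 mm above its underside at most) within 80 mm on either side of it
- pad: black ink pad 54 x 72 x 12 mm, 0.06 kg, lying loose in the till's left (+y) bay; origin at the centre of its underside
- tin: small pale round tin 39 mm across, 16 mm high, 0.045 kg, loose in the till's right (-y) bay; origin at the centre of its underside
- block: wooden block stamp 40 x 52 x 20 mm, 0.03 kg, loose in the till's right (-y) bay nearer the front; origin at the centre of its underside
- jar: amber candle jar 57 mm across, 63 mm high, standing on the table left of the chest; to be left alone
- knob_stamp: wooden stamp with a turned handle, 35 x 43 x 74 mm, standing on the table to the right of and behind the chest; to be left alone
- glue: grey-green glue stick 27 mm across, 87 mm high, standing on the table behind and left of the chest; to be left alone
There are look-alikes about, which are no part of the job. Of the things like the pad, leave any that is green; of the rest the smaller one is meant.

How it is judged:
By the outcome, as a careful person would: the job done as asked, in the order asked, and still so for the second after the job is handed in, while the arm keeps its last pose, push and grip.
It also fails if it takes over 48 s, if anything falls off the work surface, if the arm or the gripper's body presses on something with over 40 N, if the wrist force passes 120 N, or if a joint passes its speed limit or range.

## Working session

There is one attempt and no reset: what is moved stays moved. The work goes in short steps, Python scripts to look and compute and a tool call to move; the robot and the scene stay as the last step left them, time stands still between calls to the robot, and variables do not carry over. Pictures are saved under pics/ and viewed, and the job is handed in when it is done.

Besides the shell and the picture viewer there is one more tool, called as name(argument=value, ...), one argument or row to a line, values as JSON. arm_command: Moves the arm, as the interface text tells. Its arguments: {"type":"object","properties":{"motion":{"type":"array","items":{"type":"array"}},"grip_force":{"type":"number"}},"required":["motion"]}

```bash
mkdir -p pics; ls; python3 - <<'E'
from rig import readout, imaging, r
import cv2,numpy as np
for n in("side","top","wrist"):
    m=imaging.camera_model(n)
    p,d=imaging.get_image(n)
    cv2.imwrite(f"pics/a_{n}.png",p[:,:,::-1]); np.savez(f"pics/a_{n}.npz",p=p,d=d,**m)
    print(n,m['K'][0],(-m['R'].T@m['t']).round(3))
print(readout.get_obs(), r.pinch_z)
E
```

```text
pics
side [443.66408683   0.         316.53426572] [ 0.352 -0.645  0.501]
top [492.29467381   0.         316.81560038] [0.296 0.186 0.886]
wrist [373.29893625   0.         318.81512778] [0.177 0.605 0.374]
{'clock': 0.15, 'joint_pos': array([-70.77204206,  23.58933164,  -0.72828429,  91.49217017,
         0.32171119,  64.99230839,  -4.70925995]), 'joint_vel': array([ 0.01724073, -0.06382732, -0.03354856, -0.14561789, -0.02902123,
       -0.02022434,  0.05885654]), 'joint_efforts': array([ 1.41275526e-03, -6.01031613e+01,  6.82870802e-01, -2.99643570e+01,
        1.39859685e-02,  7.86832999e-03,  3.03903641e-05]), 'tcp_pos': array([0.24545143, 0.57436661, 0.23065417]), 'tool_rot': array([-9.00058353e+01,  7.15282304e-02,  6.68665775e+01]), 'ft_force': array([-2.76710770e-04,  8.05284480e-01,  2.07235519e-01]), 'torque': array([0.01553551, 0.02135476, 0.00201836]), 'gripper_width': 0.08530308650336489} 0.0187
```

View pics/a_side.png

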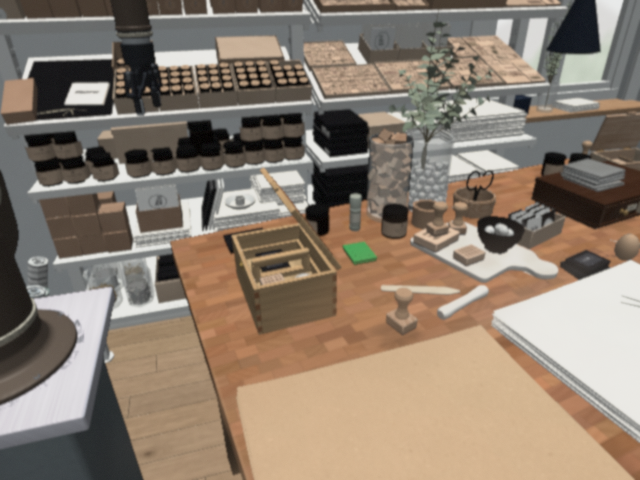

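View pics/a_top.png

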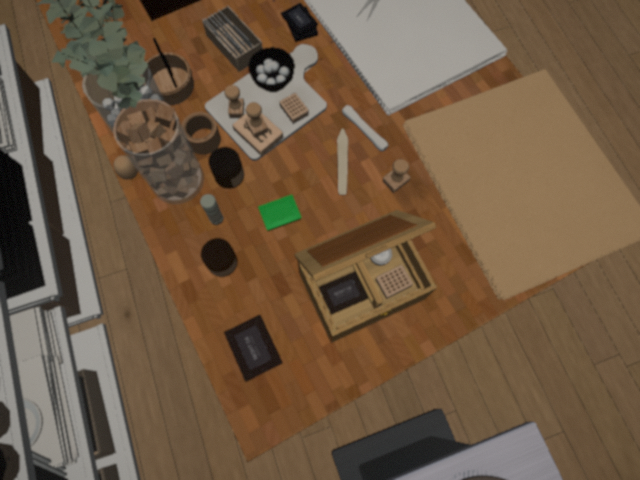

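View pics/a_wrist.png

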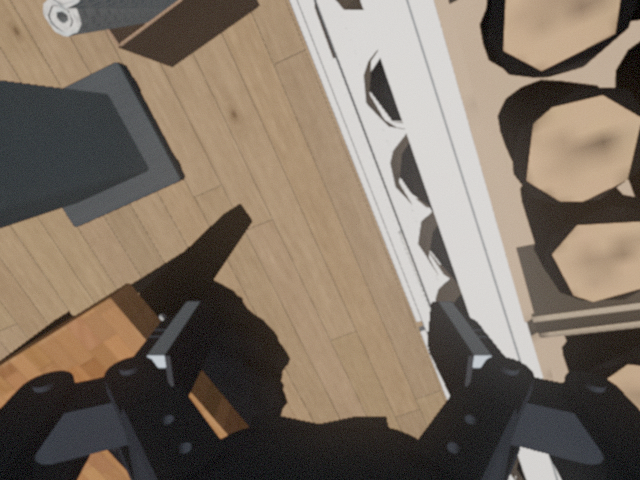

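```bash
python3 - <<'E'
import cv2
p=cv2.imread("pics/a_top.png")[190:350,280:450]; cv2.imwrite("pics/b_top.png",cv2.resize(p,None,fx=3.7,fy=3.7,interpolation=cv2.INTER_CUBIC))
p=cv2.imread("pics/a_side.png")[160:340,220:350]; cv2.imwrite("pics/b_side.png",cv2.resize(p,None,fx=3.3,fy=3.3,interpolation=cv2.INTER_CUBIC))
E
```

```text
(no output)
```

View pics/b_top.png

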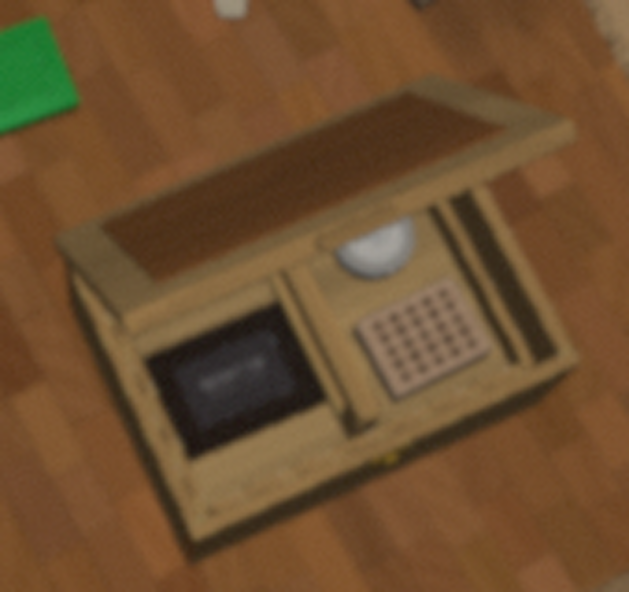

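View pics/b_side.png

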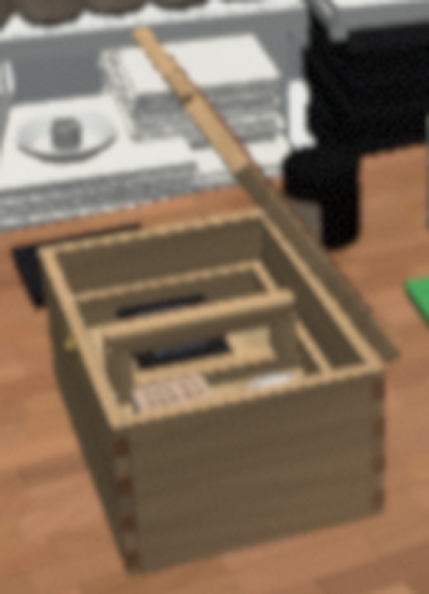

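```bash
cat > h.py <<'E'
import numpy as np
def ray(n,u,v,pre="a",z=0.096):
    m=np.load(f"pics/{pre}_{n}.npz"); c=-m['R'].T@m['t']
    w=m['R'].T@np.linalg.solve(m['K'],[u,v,1.]); return c+w*(z-c[2])/w[2]
def dep(n,u,v,pre="a"):
    m=np.load(f"pics/{pre}_{n}.npz"); c=-m['R'].T@m['t']
    w=m['R'].T@np.linalg.solve(m['K'],[u,v,1.]); return c+w*m['d'][int(round(v)),int(round(u))]
E
python3 - <<'E'
from h import *
t=lambda x,y:(280+x/3.7,190+y/3.7); s=lambda x,y:(220+x/3.3,160+y/3.3)
P={}
for k,n,q in [("LF","top",t(192,545)),("RF","top",t(577,362)),("RF","side",s(118,425)),("RB","side",s(383,370)),("LF","side",s(42,250)),("LB","side",s(262,215))]:
    P[n+k]=ray(n,*q); print(n,k,P[n+k].round(4))
for k,q in [("lidL",t(130,318)),("lidR",t(575,130)),("outerbackL",t(62,240)),("mid",t(300,200)),("lidmidL",t(110,260)),("lidmidR",t(500,120))]: print(k,dep("top",*q).round(4))
for a,b in(("sideRF","sideLF"),("sideRB","sideLB"),("topRF","topLF")):
    d=P[b]-P[a]; print(np.linalg.norm(d),np.degrees(np.arctan2(d[1],d[0]))-90)
# grip bar top, z=.092
print("bar",ray("side",*s(88,332),z=.092),ray("side",*s(295,297),z=.092))
E
```

```text
top LF [0.3869 0.1231 0.096 ]
top RF [ 0.4034 -0.0659  0.096 ]
side RF [ 0.4083 -0.0703  0.096 ]
side RB [ 0.5428 -0.062   0.096 ]
side LF [0.3928 0.1148 0.096 ]
side LB [0.525  0.1197 0.096 ]
lidL [0.4595 0.1252 0.2211]
lidR [ 0.5288 -0.1465  0.002 ]
outerbackL [0.529  0.1316 0.1162]
mid [0.4895 0.0413 0.1909]
lidmidL [0.5003 0.119  0.1615]
lidmidR [ 0.4931 -0.0479  0.1924]
0.18569304455996444 4.785762236999744
0.18258552087083757 5.588491793478383
0.1897355984774024 4.99999171162311
bar [0.40664453 0.02375834 0.092     ] [0.52077185 0.02674603 0.092     ]
```

```bash
cat >> h.py <<'E'
def cloud(n,pre="a"):
    m=np.load(f"pics/{pre}_{n}.npz"); c=-m['R'].T@m['t']
    v,u=np.mgrid[:480,:640]; w=np.stack([u,v,np.ones_like(u)],-1).reshape(-1,3)@np.linalg.inv(m['K']).T@m['R']
    X=c+w*m['d'].reshape(-1,1); X[m['d'].ravel()==0]=np.nan; return X.reshape(480,640,3)
E
python3 - <<'E'
from h import *
import cv2
th=np.radians(5);u=np.array([np.cos(th),np.sin(th)]);w=np.array([-u[1],u[0]])
C=np.array([.4625,.0285])
for n in("side","top"):
    X=cloud(n).reshape(-1,3); L=np.c_[(X[:,:2]-C)@u,(X[:,:2]-C)@w,X[:,2]]
    def pl(m,name,a):
        Q=X[m]; 
        if len(Q)<15: print(n,name,len(Q));return
        c=np.median(Q,0); nn=np.linalg.svd(Q-Q.mean(0))[2][2]; 
        print(n,name,len(Q),"local med",np.median(L[m],0).round(4),"n",nn.round(3))
    pl((abs(L[:,0])<.06)&(abs(L[:,1]+.095)<.008)&(L[:,2]>.015)&(L[:,2]<.085),"rightwall",1)
    pl((abs(L[:,1])<.085)&(abs(L[:,0]+.07)<.006)&(L[:,2]>.015)&(L[:,2]<.085),"frontwall",0)
    pl((abs(L[:,1])<.085)&(abs(L[:,0]-.063)<.006)&(L[:,2]>.05)&(L[:,2]<.085),"backwall in",0)
    pl((abs(L[:,0])<.055)&(abs(L[:,1]-.088)<.006)&(L[:,2]>.05)&(L[:,2]<.085),"leftwall in",0)
    pl((abs(L[:,1])<.08)&(L[:,2]>.12)&(L[:,2]<.22)&(L[:,0]<.07)&(L[:,0]>-.06),"lid",0)
    pl((abs(L[:,0]+.01)<.05)&(abs(L[:,1])<.012)&(L[:,2]>.085)&(L[:,2]<.1),"bar",0)
    pl((abs(L[:,0])<.05)&(abs(L[:,1]+.0915)<.006)&(L[:,2]>.09)&(L[:,2]<.1),"rim R",0)
    pl((abs(L[:,0])<.05)&(abs(L[:,1]-.0915)<.006)&(L[:,2]>.09)&(L[:,2]<.1),"rim L",0)
    pl((abs(L[:,1])<.08)&(abs(L[:,0]+.0665)<.006)&(L[:,2]>.09)&(L[:,2]<.1),"rim F",0)
E
```

```text
side rightwall 2369 local med [-0.002  -0.0931  0.0513] n [ 0.075 -0.997 -0.   ]
side frontwall 425 local med [-0.0651 -0.0164  0.0511] n [0.997 0.076 0.004]
side backwall in 378 local med [ 0.0675 -0.0047  0.0663] n [ 0.953  0.082 -0.291]
side leftwall in 699 local med [-0.0011  0.0893  0.0705] n [-0.077  0.963 -0.257]
side lid 230 local med [ 0.0171 -0.0368  0.2083] n [0.792 0.059 0.607]
side bar 288 local med [-0.006  -0.0027  0.09  ] n [-0.039  0.421 -0.906]
side rim R 304 local med [-0.0025 -0.0924  0.0946] n [ 0.04  -0.57   0.821]
side rim L 196 local med [0.0004 0.0907 0.0944] n [ 0.036 -0.491  0.871]
side rim F 166 local med [-0.0634 -0.0163  0.0951] n [-0.701 -0.056  0.711]
top rightwall 0
top frontwall 416 local med [-0.0661  0.003   0.0512] n [-0.997 -0.076 -0.001]
top backwall in 0
top leftwall in 194 local med [-0.0078  0.0867  0.065 ] n [ 0.081 -0.911  0.403]
top lid 2529 local med [0.0321 0.0017 0.1845] n [-0.823 -0.06  -0.564]
top bar 359 local med [-0.0131  0.0051  0.0906] n [ 0.005 -0.133 -0.991]
top rim R 120 local med [-0.0129 -0.0881  0.095 ] n [ 0.056 -0.75   0.659]
top rim L 194 local med [-0.0006  0.0949  0.0957] n [ 0.002  0.007 -1.   ]
top rim F 372 local med [-0.0637 -0.0025  0.0953] n [-0.628 -0.052  0.776]
```

```bash
cat >> h.py <<'E'
from scipy.spatial.transform import Rotation as Ro
C=np.array([.467,.030]); YAW=4.35
def c2w(x,y,z=0):
    a=np.radians(YAW); return np.array([C[0]+x*np.cos(a)-y*np.sin(a),C[1]+x*np.sin(a)+y*np.cos(a),z])
def pose():
    from rig import readout
    o=readout.get_obs(); return np.array(o['tcp_pos']),Ro.from_euler('xyz',o['tool_rot'],degrees=True),o
def rel(target,yaw=None,p=None,q=None):
    """shift in tool axes and total turn (rotvec) to target / tool pointing down with yaw"""
    if p is None: p,q,_=pose()
    s=q.inv().apply(np.array(target)-p); t=np.zeros(3)
    if yaw is not None: t=(q.inv()*Ro.from_euler('xyz',[-90,0,yaw],degrees=True)).as_rotvec()
    return s.round(4),t.round(4)
E
python3 - <<'E'
from h import *
p,q,o=pose()
print(rel(p,94.35))
q2=Ro.from_euler('xyz',[-90,0,94.35],degrees=True)
w=[.36,.22,.225]; print(rel(w,None,p,q2)); e=c2w(-.06,0,.20); print(e,rel(e,None,np.array(w),q2))
E
```

```text
(array([0., 0., 0.]), array([-2.000e-04, -4.797e-01, -1.200e-03]))
(array([-0.362 ,  0.0057, -0.0873]), array([0., 0., 0.]))
[0.40717284 0.02544907 0.2       ] (array([-0.1976,  0.025 , -0.0323]), array([0., 0., 0.]))
```

arm_command(
  motion=[
    [1,[0,0,0],[0,-0.12,0]],
    [1,[0,0,0],[0,-0.12,0]],
    [1,[0,0,0],[0,-0.12,0]],
    [1,[0,0,0],[0,-0.12,0]],
    [1,[-0.05,0.001,-0.012],[0,0,0]],
    [1,[-0.05,0.001,-0.012],[0,0,0]],
    [1,[-0.05,0.001,-0.012],[0,0,0]],
    [1,[-0.05,0.001,-0.012],[0,0,0]],
    [1,[-0.05,0.001,-0.012],[0,0,0]],
    [1,[-0.05,0.001,-0.012],[0,0,0]],
  ],
)

```text
clock: 1.4
tcp_pos: [0.3405, 0.2793, 0.2253]
tool_rot: [-90.0, -0.0, 94.4]
ft_force: [0.2, 0.1, 0.4]
gripper_width: -0.0002
```

```bash
python3 - <<'E'
from h import *
p,q,o=pose(); print(o['tool_rot'])
print(rel(p,94.35)); print(rel(c2w(-.06,0,.20)))
E
```

```text
[-9.00080664e+01 -7.35179380e-03  9.43618943e+01]
(array([0., 0., 0.]), array([0.0001, 0.0002, 0.0001]))
(array([-0.2582,  0.0252, -0.0472]), array([0., 0., 0.]))
```

arm_command(
  motion=[
    [1,[-0.045,0.001,-0.004],[0,0,0]],
    [1,[-0.045,0.004,-0.008],[0,0,0]],
    [1,[-0.045,0.005,-0.009],[0,0,0]],
    [1,[-0.045,0.005,-0.009],[0,0,0]],
    [1,[-0.045,0.005,-0.009],[0,0,0]],
    [1,[-0.033,0.005,-0.008],[0,0,0]],
    [1,[0,0,0],[0,0,0]],
  ],
)

```text
clock: 2.28
tcp_pos: [0.4068, 0.0251, 0.2]
tool_rot: [-90.0, 0.0, 94.1]
ft_force: [-0.1, 0.7, 0.8]
gripper_width: 0.0003
```

```bash
cat > snap.py <<'E'
import sys,cv2,numpy as np
from rig import imaging
pre=sys.argv[1]
for n in sys.argv[2:]:
    m=imaging.camera_model(n); p,d=imaging.get_image(n)
    cv2.imwrite(f"pics/{pre}_{n}.png",p[:,:,::-1]); np.savez(f"pics/{pre}_{n}.npz",p=p,d=d,**m)
E
python3 snap.py c side wrist; python3 -c "
import cv2
p=cv2.imread('pics/c_side.png')[100:340,150:400];cv2.imwrite('pics/c_s.png',cv2.resize(p,None,fx=2.4,fy=2.4))"
```

```text
(no output)
```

View pics/c_s.png

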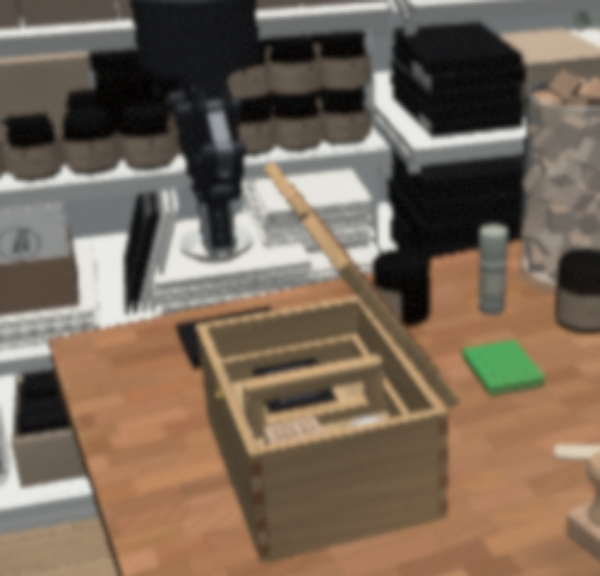

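View pics/c_wrist.png

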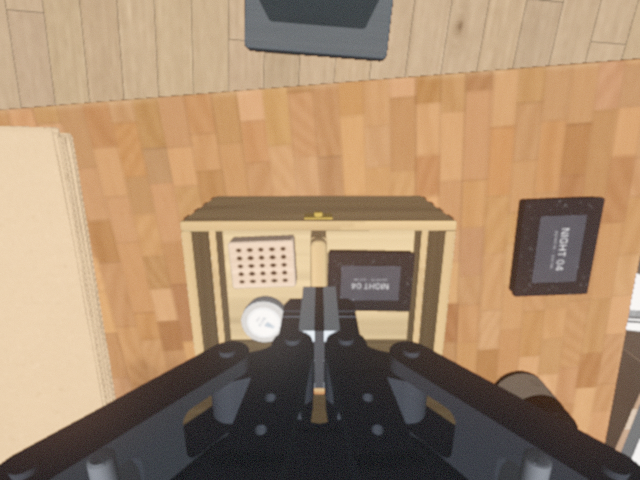

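arm_command(
  motion=[
    [1,[0,0,-0.012],[0,0,0]],
    [1,[0,0,-0.012],[0,0,0]],
    [1,[0,0,-0.012],[0,0,0]],
    [1,[0,0,-0.012],[0,0,0]],
    [1,[0,0,-0.012],[0,0,0]],
    [1,[0,0,-0.012],[0,0,0]],
    [1,[0,0,-0.012],[0,0,0]],
  ],
)

```text
clock: 3.25
tcp_pos: [0.4926, 0.034, 0.203]
tool_rot: [-90.2, -0.1, 94.4]
ft_force: [-12.0, -2.1, 40.5]
gripper_width: -0.0
```

```bash
python3 snap.py d side; python3 -c "
import cv2
p=cv2.imread('pics/d_side.png')[100:340,150:400];cv2.imwrite('pics/d_s.png',cv2.resize(p,None,fx=2.4,fy=2.4))"
```

```text
(no output)
```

View pics/d_s.png

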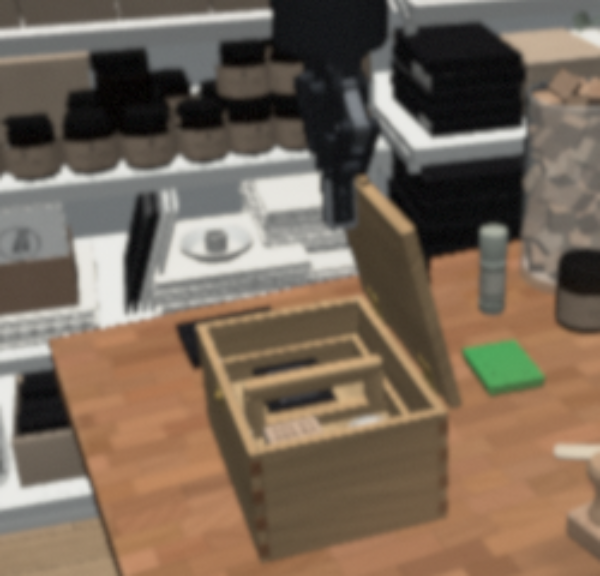

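arm_command(
  motion=[
    [1,[0,-0.004,0.006],[0,0,0]],
    [1,[0,-0.012,0.004],[0,0,0]],
    [1,[0,-0.008,0],[0,0,0]],
    [1,[0,0,0],[0,0,0]],
  ],
)

```text
clock: 3.8
tcp_pos: [0.4811, 0.0332, 0.2251]
tool_rot: [-90.1, -0.0, 94.4]
ft_force: [0.5, 0.5, 0.1]
gripper_width: 0.0003
```

arm_command(
  motion=[
    [1,[0,0,-0.008],[0,0,0]],
    [1,[0,0,-0.008],[0,0,0]],
    [1,[0,0,-0.008],[0,0,0]],
    [1,[0,0,-0.008],[0,0,0]],
  ],
)

```text
clock: 4.3
tcp_pos: [0.5128, 0.0355, 0.224]
tool_rot: [-90.0, 0.0, 94.4]
ft_force: [-1.4, -0.3, 1.2]
gripper_width: -0.0004
```

arm_command(
  motion=[
    [1,[0,0,-0.008],[0,0,0]],
    [1,[0,0,-0.008],[0,0,0]],
    [1,[0,0,-0.008],[0,0,0]],
  ],
)

```text
clock: 4.68
tcp_pos: [0.5366, 0.0373, 0.2239]
tool_rot: [-90.0, 0.0, 94.4]
ft_force: [-1.9, -0.2, -1.5]
gripper_width: -0.0001
```

arm_command(
  motion=[
    [1,[0,0,-0.006],[0,0,0]],
    [1,[0,0,-0.006],[0,0,0]],
    [1,[0,0,-0.006],[0,0,0]],
  ],
)

```text
clock: 5.05
tcp_pos: [0.5546, 0.0387, 0.2242]
tool_rot: [-90.0, 0.0, 94.4]
ft_force: [-1.8, -1.3, -1.7]
gripper_width: 0.0
```

arm_command(
  motion=[
    [1,[0,0,-0.003],[0,0,0]],
    [1,[0,0,-0.002],[0,0,0]],
  ],
)

```text
clock: 5.3
tcp_pos: [0.5594, 0.0391, 0.2243]
tool_rot: [-90.0, -0.0, 94.4]
ft_force: [-2.7, -1.0, -0.9]
gripper_width: -0.0001
```

arm_command(
  motion=[
    [1,[0,0,-0.002],[0,0,0]],
    [1,[0,0,-0.002],[0,0,0]],
  ],
)

```text
clock: 5.55
tcp_pos: [0.5618, 0.0393, 0.2241]
tool_rot: [-89.8, -0.0, 94.4]
ft_force: [-11.5, 0.1, 5.9]
gripper_width: -0.0
```

arm_command(
  motion=[
    [1,[0,0,-0.002],[0,0,0]],
    [1,[0,0,-0.002],[0,0,0]],
  ],
)

```text
clock: 5.8
tcp_pos: [0.5622, 0.0393, 0.2239]
tool_rot: [-89.4, -0.0, 94.4]
ft_force: [-25.7, -1.0, 16.3]
gripper_width: 0.0002
```

arm_command(
  motion=[
    [1,[0,0,0.01],[0,0,0]],
    [0.5,[0,0,0.03],[0,0,0]],
    [0,[0,0,0.03],[0,0,0]],
    [0,[0,0,0.03],[0,0,0]],
    [0,[0,0.01,0],[0,0,0]],
    [0,[0,0.01,0],[0,0,0]],
    [0,[0,0,0],[0,0,0]],
  ],
)

```text
clock: 6.68
tcp_pos: [0.4679, 0.0321, 0.2034]
tool_rot: [-89.9, 0.0, 94.4]
ft_force: [-0.2, 0.1, -0.3]
gripper_width: 0.0852
```

```bash
python3 snap.py e side top wrist; python3 -c "
import cv2
p=cv2.imread('pics/e_side.png')[100:340,150:400];cv2.imwrite('pics/e_s.png',cv2.resize(p,None,fx=2.4,fy=2.4))"
python3 - <<'E'
from h import *
X=cloud("side","e").reshape(-1,3); X2=cloud("top","e").reshape(-1,3)
a=np.radians(YAW)
for n,X in(("side",X),("top",X2)):
    L=np.c_[(X[:,:2]-C)@[np.cos(a),np.sin(a)],(X[:,:2]-C)@[-np.sin(a),np.cos(a)],X[:,2]]
    m=(abs(L[:,1])<.09)&(abs(L[:,1])>.05)&(L[:,0]>.07)&(L[:,0]<.13)&(L[:,2]>.12)&(L[:,2]<.22)
    if m.sum()>20:
        c=np.polyfit(L[m,2]-.096,L[m,0],1); print(n,m.sum(),c,"theta",np.pi/2+np.arctan(c[0]))
p,q,o=pose(); print(p,o['tool_rot'],rel(c2w(0,0,.068),94.35))
E
```

```text
side 1153 [0.26447467 0.07160337] theta 1.829351135129358
top 959 [0.26596295 0.07039136] theta 1.8307416109839056
[0.46809326 0.03205295 0.20414321] [-8.99937916e+01  1.98432062e-02  9.43628107e+01] (array([-0.0019,  0.1361,  0.0012]), array([-0.0001,  0.0002, -0.0003]))
```

View pics/e_s.png

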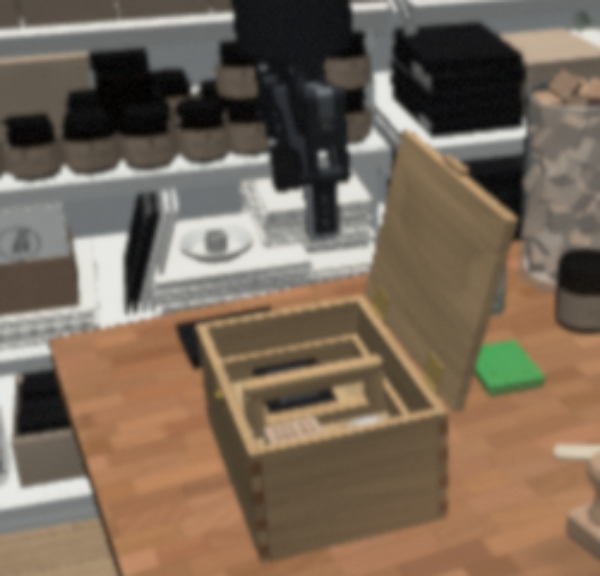

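View pics/e_wrist.png

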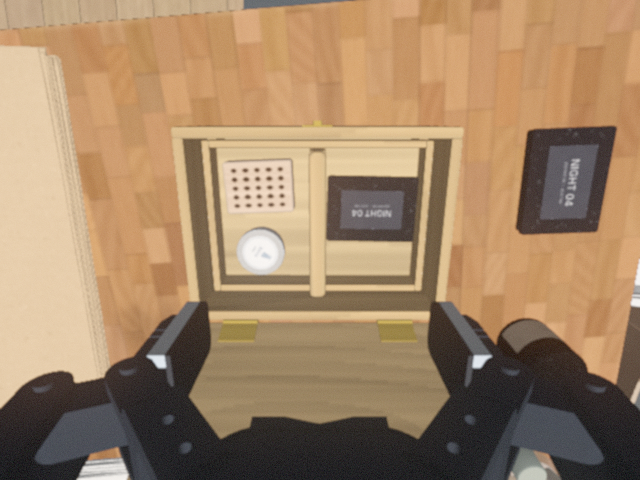

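```bash
python3 - <<'E'
from h import *
a=ray("wrist",318,151,"e",.092); b=ray("wrist",317.3,295,"e",.092); print(a,b,(a+b)/2,np.degrees(np.arctan2(*(b-a)[1::-1])))
# rim corners outer z=.096
for q in((172,127),(463,127),(186,320),(450,320)): print(ray("wrist",*q,"e",.096).round(4))
print(rel([*((a+b)/2)[:2],.068]), c2w(0,0))
E
```

```text
[0.41339281 0.02805835 0.092     ] [0.51922727 0.03537306 0.092     ] [0.46631004 0.03171571 0.092     ] 3.953689476080638
[ 0.405  -0.0673  0.096 ]
[0.3909 0.1205 0.096 ]
[ 0.5455 -0.0625  0.096 ]
[0.5306 0.1371 0.096 ]
(array([-0.0002,  0.1361,  0.0018]), array([0., 0., 0.])) [0.467 0.03  0.   ]
```

arm_command(
  motion=[
    [0,[0,0.03,-0.001],[0,0,0]],
    [0,[0,0.03,0],[0,0,0]],
    [0,[0,0.03,0],[0,0,0]],
    [0,[0,0.025,0],[0,0,0]],
    [0,[0,0.015,0],[0,0,0]],
    [0,[0,0.005,0],[0,0,0]],
    [0,[0,0,0],[0,0,0]],
  ],
)

```text
clock: 7.7
tcp_pos: [0.4689, 0.0321, 0.0696]
tool_rot: [-90.0, 0.0, 94.4]
ft_force: [-0.2, -0.2, -0.2]
gripper_width: 0.0857
```

arm_command(
  grip_force=70,
  motion=[
    [0.4,[0,0,0],[0,0,0]],
    [0.6,[0,0,0],[0,0,0]],
    [0.7,[0,0,0],[0,0,0]],
    [0.8,[0,0,0],[0,0,0]],
    [0.85,[0,0,0],[0,0,0]],
    [0.9,[0,0,0],[0,0,0]],
    [1,[0,0,0],[0,0,0]],
    [1,[0,0,0],[0,0,0]],
    [1,[0,0,0],[0,0,0]],
  ],
)

```text
clock: 8.82
tcp_pos: [0.4687, 0.0318, 0.0696]
tool_rot: [-90.0, 0.0, 94.3]
ft_force: [-1.0, -1.3, 5.3]
gripper_width: 0.0107
```

```bash
python3 snap.py f wrist
```

```text
(no output)
```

View pics/f_wrist.png

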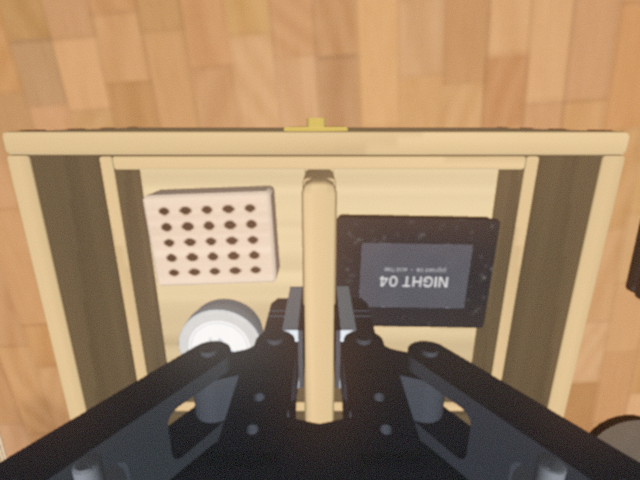

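arm_command(
  motion=[
    [1,[0,-0.002,0],[0,0,0]],
    [1,[0,-0.004,0],[0,0,0]],
    [1,[0,-0.006,0],[0,0,0]],
    [1,[0,-0.006,0],[0,0,0]],
    [1,[0,-0.004,0],[0,0,0]],
    [1,[0,0,0],[0,0,0]],
    [1,[0,0,0],[0,0,0]],
  ],
)

```text
clock: 9.75
tcp_pos: [0.4685, 0.0322, 0.0912]
tool_rot: [-90.0, -0.0, 94.4]
ft_force: [0.1, -0.0, -3.1]
gripper_width: 0.0103
```

```bash
python3 snap.py g side; python3 -c "
import cv2
p=cv2.imread('pics/g_side.png')[100:340,150:400];cv2.imwrite('pics/g_s.png',cv2.resize(p,None,fx=2.4,fy=2.4))"
```

```text
(no output)
```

View pics/g_s.png

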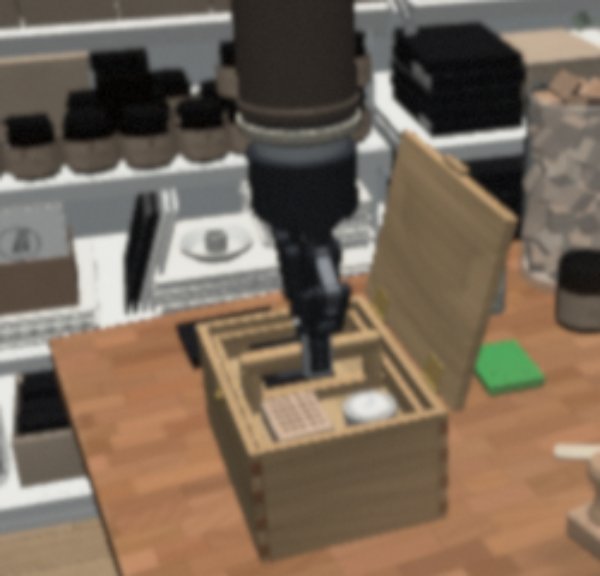

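arm_command(
  motion=[
    [1,[0,-0.006,0],[0,0,0]],
    [1,[0,-0.01,0],[0,0,0]],
    [1,[0,-0.014,0],[0,0,0]],
    [1,[0,-0.014,0],[0,0,0]],
    [1,[0,-0.014,0],[0,0,0]],
    [1,[0,-0.014,0],[0,0,0]],
    [1,[0,-0.014,0],[0,0,0]],
    [1,[0,-0.014,0],[0,0,0]],
    [1,[0,-0.014,0],[0,0,0]],
    [1,[0,-0.014,0],[0,0,0]],
  ],
)

```text
clock: 11.05
tcp_pos: [0.4685, 0.0321, 0.2202]
tool_rot: [-90.0, -0.0, 94.4]
ft_force: [-0.1, 0.1, -3.2]
gripper_width: 0.0105
```

arm_command(
  motion=[
    [1,[0,-0.014,0],[0,0,0]],
    [1,[0,-0.012,0],[0,0,0]],
    [1,[0,-0.008,0],[0,0,0]],
    [1,[0,-0.004,0],[0,0,0]],
    [1,[0,0,0],[0,0,0]],
    [1,[0,0,0],[0,0,0]],
    [1,[0,0,0],[0,0,0]],
  ],
)

```text
clock: 11.92
tcp_pos: [0.4683, 0.0321, 0.2569]
tool_rot: [-90.0, 0.0, 94.4]
ft_force: [-0.2, 0.2, -2.9]
gripper_width: 0.0105
```

```bash
python3 snap.py i side wrist top; python3 -c "
import cv2
p=cv2.imread('pics/i_side.png')[60:340,150:400];cv2.imwrite('pics/i_s.png',cv2.resize(p,None,fx=2.1,fy=2.1))"
python3 - <<'E'
from h import *
a=np.radians(YAW)
for n in("side","top","wrist"):
    X=cloud(n,"i").reshape(-1,3)
    L=np.c_[(X[:,:2]-C)@[np.cos(a),np.sin(a)],(X[:,:2]-C)@[-np.sin(a),np.cos(a)],X[:,2]]
    m=(abs(L[:,0])<.05)&(L[:,1]>-.09)&(L[:,1]<-.07)&(L[:,2]>.2)&(L[:,2]<.26)
    if m.any(): print(n,"right wall z",np.percentile(L[m,2],[2,98]).round(4))
    for s in(1,-1):
        m=(abs(L[:,0])<.05)&(abs(s*L[:,1]-.082)<.003)&(L[:,2]>.235)&(L[:,2]<.27)
        if m.sum()>20: c=np.polyfit(L[m,0],L[m,2],1); print(n,"rim side",s,m.sum(),c.round(4))
    m=(L[:,0]>.07)&(L[:,0]<.13)&(L[:,2]>.12)&(L[:,2]<.22)&(abs(L[:,1])<.09)
    if m.sum()>50: print(n,"lid",np.pi/2+np.arctan(np.polyfit(L[m,2],L[m,0],1)[0]))
print(pose()[2])
E
```

```text
side right wall z [0.2278 0.2531]
side rim side 1 68 [0.1312 0.2514]
side rim side -1 783 [0.0028 0.2447]
side lid 1.8291053598245792
top right wall z [0.2297 0.2547]
top rim side 1 157 [0.0157 0.2459]
top rim side -1 44 [-0.0109  0.2524]
top lid 1.830705566766147
wrist right wall z [0.2316 0.2551]
wrist rim side 1 5111 [-0.0045  0.2481]
wrist rim side -1 1395 [-0.0007  0.2542]
wrist lid 1.755862210080176
{'clock': 12.075, 'joint_pos': array([-25.91090572,   6.46779946,  17.71072873, 111.11877198,
        -2.20832464,  62.7549771 ,  87.06944251]), 'joint_vel': array([ 0.04722546, -0.05320912,  0.04462314, -0.08592388, -0.03618277,
        0.02438519, -0.11463466]), 'joint_efforts': array([-1.29499891e-03, -3.68890464e+01,  1.32901456e+00, -3.04797721e+01,
        2.24980741e-02,  7.40882009e-03,  2.99874428e-04]), 'tcp_pos': array([0.46846032, 0.0321081 , 0.25709884]), 'tool_rot': array([-8.99800054e+01,  1.94184671e-03,  9.43633127e+01]), 'ft_force': array([-0.03748066,  0.35795654, -3.24357061]), 'torque': array([ 0.03638632, -0.00497766,  0.04379646]), 'gripper_width': 0.01065242474021287}
```

View pics/i_s.png

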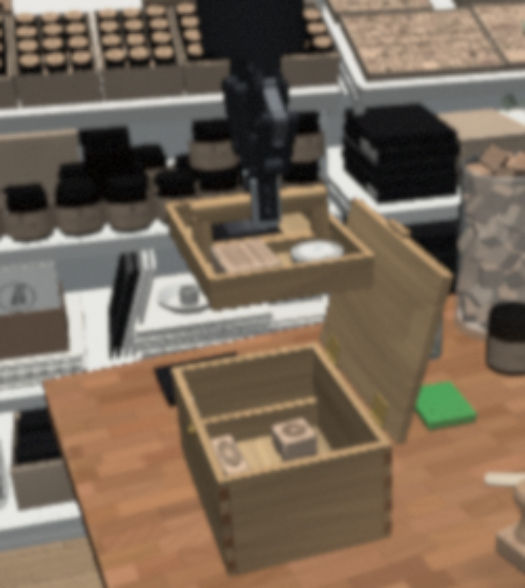

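View pics/i_wrist.png

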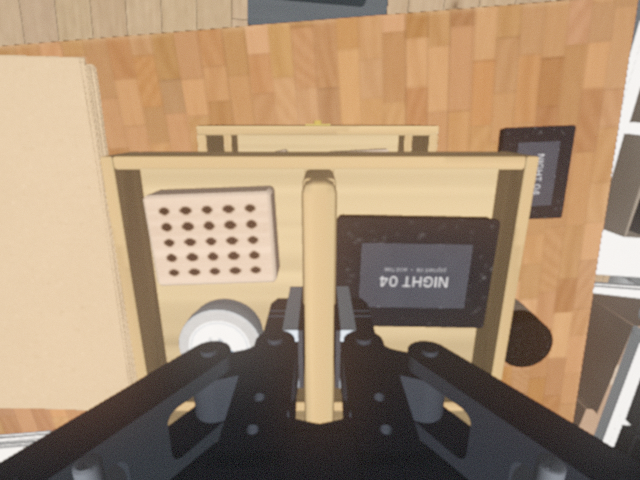

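```bash
python3 -c "
from rig import r
print(r.sign_off())"
```

```text
the job is handed in; nothing more can be done
None
```

I swung the lid back to its stop, gripped the till by the middle of its bar, drew it straight up and handed the job in while still holding it.

**Last checks:**
- **Lid:** it measures 1.83 rad in both the side and top views. The wrist view gave 1.76, but I gave that less weight because the gripper and till block most of its view.
- **Height:** the till's underside is at about z = 0.23 m, roughly 13 cm above the rim of the chest.
- **Grip and level:** the wrist picture shows the till, pad, tin and block exactly as they were at the grasp, so nothing slipped. The measured tool tilt is below 0.1°. The till's rim heights from the depth images were too noisy to confirm the level more closely.
- **Load:** the wrist force is a steady 3 N or so, which matches the loaded till.
- **Other things:** I moved nothing else on the table, and none of the pictures shows anything else disturbed.

**One flaw:** on the first lid push, the lid's lip caught on the gripper fingers from below, and the wrist force read about 42 N, 40.5 N of it upwards. I backed off at once and finished the push with the fingers higher. That is far below the 120 N wrist limit. If the lip was pressing on the gripper's body rather than the fingers, though, it may have touched the 40 N limit for a moment, and I could not tell which it was.

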